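# Show the banded turning to the bench camera in the spring mirror

## Task

Stand the pale turned wooden piece with the blue band upright in the middle of the faceplate stand and let go of it. Then take the mirror by the red post on its lever and swing it against its spring until the blue band appears in the middle of the mirror as the bench camera sees it, and finish still holding the mirror at that angle, because it springs back if released. Leave the other things on the bench where they are.

Things in the scene. Friction and masses are not known exactly. Their poses are not given: they have to be found in the camera images.
- work_center (a point): Centre (45 mm above the foot) of the loose turned piece to inspect: pale wooden spindle standing upright, 90 mm tall, about 0.13 kg, foot 46 mm across, body 38 mm across from 22 to 60 mm up, blue band 42 mm across from 62 to 78 mm up. z axis up. It is round: grasp it from above at any yaw.
- band (a point): Centre of the blue band, on the axis of the turned piece, 70 mm above its foot (25 mm above work_center).
- work: The same loose turned piece with the blue band; origin at the centre of its foot, z axis up.
- plate_top (a point): Centre of the top face of the faceplate stand: a fixed aluminium disc 90 mm in diameter with a black rubber disc 60 mm in diameter in its middle, flat, on a short column; the top is 50 mm above the bench.
- pivot (a point): Point on the mirror's upright pivot axis, at the middle of the mirror's glass face, 120 mm above the bench. Its x axis points along the rig's base from the mirror to the camera lens, z up. Glass 58 by 58 mm in a black frame 66 by 66 mm and 9 mm thick (top edge 153 mm above the bench). The rig is fixed to the bench.
- lens (a point): Front of the bench camera's lens, 142 mm from the pivot along the rig's x axis, 120 mm above the bench. The camera (black box, top 144 mm above the bench) is fixed and looks straight at the middle of the mirror.
- mirror (a joint): Mirror angle about its upright pivot, rad: 0 = glass squarely facing the camera, where a spring rests it on a stop; grows anticlockwise seen from above, towards the faceplate stand, to 1.25. The glass normal lies at this angle from the rig's x axis. The spring (0.12 N m per rad plus 0.05 N m at 0, so 1 to 2.5 N at the post) returns it to 0 when released.
- post: Red round upright post at the end of the mirror's lever; the body's origin is at the post's foot, 104 mm above the bench. It is a grip sleeve that swivels freely about its own upright axis.
- post_grip (a point): Point to grip on the red post: diameter 14 mm, red from 116 mm to its top at 199 mm above the bench; this point is on its axis 175 mm above the bench. The post stands behind the mirror, 80 mm from the pivot axis, exactly opposite to the glass's normal, and travels on a circle of that radius about the pivot.
- sightline: Imaginary line along which the camera looks after reflection: origin at the pivot, x axis level along the reflected line of sight, z up. It turns by twice the mirror angle and must point at the band: the glass normal then halves the angle, seen from above, between the directions from pivot to lens and from pivot to band.
- spindle_center (a point): Centre of the dark-brown turned spindle without a band, loose, 90 mm tall, 46 mm in diameter; a bystander.
- wax_center (a point): Centre of the amber wax jar with brass lid, loose, 70 mm tall, 52 mm in diameter; a bystander.
- bowl: Loose wooden bowl, 120 mm across, 50 mm tall, origin at the centre of its foot; a bystander.
- sanding_block: Loose cork sanding block, 100 by 60 by 35 mm, origin at the centre of its underside; a bystander.
- chuck: Loose steel lathe chuck, 94 mm across, 71 mm tall, origin at the centre of its underside; a bystander.
Things that resemble listed ones, but are neither listed nor needed, are in the scene too. What is shaped like the work but purple or turquoise is not meant. What is shaped like the part that bears plate_top but green is not meant.

How it is judged:
By the outcome, as a careful person would: the job done as asked, in the order asked, and still so for the second after the job is handed in, while the arm keeps its last pose, push and grip.
It also fails if it takes over 54 s, if anything falls off the work surface, if the arm or the gripper's body presses on something with over 40 N, if the wrist force passes 120 N, or if a joint passes its speed limit or range.

## Robot

A 7-joint arm with a two-finger parallel gripper is mounted at the origin on the work surface. World frame = base frame: x ahead of the robot, y to its left, z up, the work surface at z = 0. Lengths are in mm, angles in rad, forces in N, time in s.
With the tool pointing down it reaches from about 425 to 875 mm from the base axis. Payload 9.9 kg.
Tool frame: the origin (TCP) lies at the very end of the fingers, on their centre line; the grasp point (between the pads) lies 19 mm behind it (bot.grip_point_offset is the distance from the TCP to the grasp point, in mm); z points along the fingers, y is the direction in which the jaws open and shut (so a half turn about z gives the same grasp; the last joint's range is limited). The gripper opens to 85 mm and grips with 20 to 120 N. Pads are 22 mm wide; open, the fingers measure 114 mm over their backs; the gripper's body (76 mm by 85 mm) begins 54 mm behind the grasp point. The pads swing forward as they close: fully open they stand 13 mm farther back than shut.
Start: joints at [-1.327, 0.576, 0.025, 1.437, -0.015, 1.129, -0.057], TCP at [217.316, 639.063, 210.189] pointing down, gripper open.
Joint ranges: [-2.76, 2.76], [-0.34, 2.15], [-1.52, 1.57], [0.19, 2.46], [-1.09, 4.23], [0.17, 1.99], [-2.82, 2.82]. Speed limits (rad/s): [2.22, 2.22, 3.01, 3.01, 3.14, 3.14, 3.14].

## Interface

Orientations are given as a unit quaternion [x, y, z, w].
In Python, from cell import bot, get_image, get_calibration gives the robot as it stands. The module is installed in compiled form; this text tells all that it offers.
- The arm moves only by the tool apply_moves, never from a script. Its argument "motion" is one flat list of numbers, 7 for each row, row after row: the opening, from 0 (shut) to 1 (fully open), then the shift along the tool's x, y, z in m, then the turn, a rotation vector about the tool's x, y, z in degrees. In form: [hand, tx, ty, tz, rx, ry, rz, hand, tx, ty, tz, rx, ry, rz, ...]. A call has exactly 8 rows; each row is the pose to reach, as a shift and turn from the pose commanded when the call began, along the tool's axes at that moment; what a row does not reach only later rows make up. A row lasts 1/8 s, in which the tool goes at most 62.5 mm and 10.7 degrees, less where a joint would pass 70% of its speed; a pose out of reach is approached as far as the arm can. A call with a gripper value outside its range is refused whole. The fingers move at their own pace and stop on an object; "squeeze" is the grip in N (left out, the last holds). Time passes only in rows, so rows that repeat a pose let the fingers close, or fill a call up. It gives the time, the measured TCP pose, the force and the opening at its end, in the units of the state.
- bot.read_state(): the state, without advancing time (a new reading comes with each control period).
- get_image(name): name is "scene" or "top" or "wrist"; returns (picture, depth): 420x560x3 uint8, red, green, blue; 420x560 float32, mm along the optical axis (not along the pixel's ray), 0 where there is no reading.
- get_calibration(name): a dict with "fx", "fy", "cx", "cy" (pixels), "pose" (4x4, takes a point from camera to world coordinates). Camera axes: x right, y down, z forward; pixel columns grow to the right and rows downward; lengths in mm; the calibration is good to about 2 mm. A picture is of the moment at which its call begins: read the wrist's pose just before it. get_calibration takes no time and is no camera call; for the wrist camera it gives the pose at the moment of the call.
- bot.close_job(): hands the job in, once; it reports no verdict.
The state is a dict: "clock": time; "joint_positions": joint angles; "joint_vel": joint speeds; "effort": joint torques, N m; "eef_pos": TCP position; "ee_rot": TCP orientation; "wrist_force": force on the tool from outside, world axes, zero at the start; "wrist_torque": the same for the moment, N m; "grip_width": opening from 0.0 (shut) to 1.0 (fully open).
Only numpy, scipy, OpenCV 4.12 (cv2) and the standard library are available. Lean on these libraries where they do the work, as an engineer would, in place of code of your own. Each camera call takes 0.05 s, during which the arm holds its last target.

## Working session

There is one attempt and no reset: what is moved stays moved. The work goes in short steps, Python scripts to look and compute and a tool call to move; the robot and the scene stay as the last step left them, time stands still between calls to the robot, and variables do not carry over. Pictures are saved under pics/ and viewed, and the job is handed in when it is done.

Besides the shell and the picture viewer there is one more tool, called after "Call:" by a JSON object that holds its "method" and its "body". apply_moves: Moves the arm, as the interface text tells. Its arguments: {"type":"object","properties":{"motion":{"type":"array","items":{"type":"number"}},"squeeze":{"type":"number"}},"required":["motion"]}

```bash
mkdir -p pics
python3 - <<'E'
from cell import bot,get_image,get_calibration
import cv2,numpy as np
s=bot.read_state();print({k:np.round(v,3) for k,v in s.items()})
for n in("scene","top"):
    im,d=get_image(n);c=get_calibration(n)
    np.savez(f"pics/{n}0.npz",im=im,d=d,pose=c["pose"],k=[c["fx"],c["fy"],c["cx"],c["cy"]])
    cv2.imwrite(f"pics/{n}0.png",im[...,::-1]);print(n,c)
E
```

```text
{'clock': np.float64(0.0), 'joint_positions': array([-1.327,  0.577,  0.025,  1.438, -0.015,  1.129, -0.056]), 'joint_vel': array([ 0.   , -0.002,  0.002,  0.001, -0.   ,  0.   , -0.   ]), 'effort': array([ 0.0000e+00, -7.6575e+01,  2.2510e+00, -2.8597e+01,  1.5000e-02,
        1.2000e-02, -0.0000e+00]), 'eef_pos': array([217.159, 638.585, 209.312]), 'ee_rot': array([ 0.163,  0.987, -0.001, -0.   ]), 'wrist_force': array([-0.13 ,  0.513, -0.082]), 'wrist_torque': array([-0.043,  0.026,  0.013]), 'grip_width': np.float64(1.003)}
scene {'fx': 507.60432786257525, 'fy': 507.60432786257525, 'cx': 289.53762072699146, 'cy': 214.08726419028133, 'pose': array([[-3.58979861e-01,  6.32055994e-01, -6.86759550e-01,
         1.44692883e+03],
       [ 9.33170067e-01,  2.57311144e-01, -2.50967330e-01,
         3.74313742e+02],
       [ 1.80854800e-02, -7.30955673e-01, -6.82185253e-01,
         1.04880013e+03],
       [ 0.00000000e+00,  0.00000000e+00,  0.00000000e+00,
         1.00000000e+00]])}
top {'fx': 518.1555778800595, 'fy': 518.1555778800595, 'cx': 277.3070727786493, 'cy': 215.8375625265685, 'pose': array([[ 1.25564940e-02, -9.88127287e-01,  1.53123480e-01,
         2.50691539e+02],
       [-9.99920623e-01, -1.25677282e-02,  8.94585775e-04,
         5.16635672e+01],
       [ 1.04044966e-03, -1.53122558e-01, -9.88206658e-01,
         1.60248955e+03],
       [ 0.00000000e+00,  0.00000000e+00,  0.00000000e+00,
         1.00000000e+00]])}
```

View pics/scene0.png

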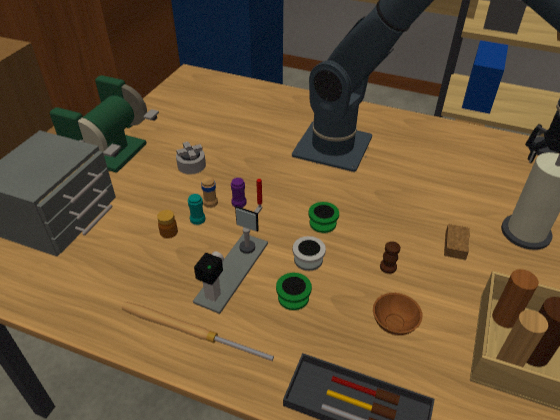

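View pics/top0.png

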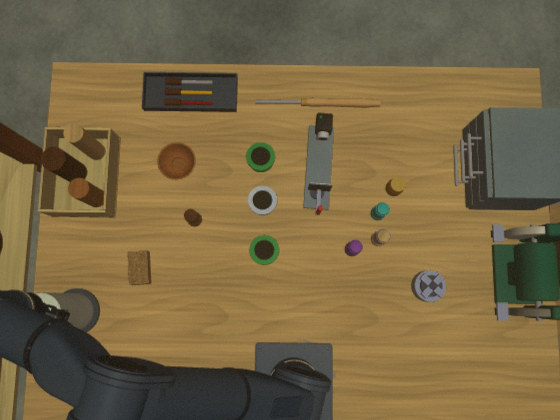

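```bash
cat > h.py <<'E'
import numpy as np,cv2
def load(n):
    z=np.load(f"pics/{n}.npz");return z["im"],z["d"],z["pose"],z["k"]
def ray(u,v,pose,k):
    d=pose[:3,:3]@np.array([(u-k[2])/k[0],(v-k[3])/k[1],1.]);return pose[:3,3],d
def onplane(u,v,z,pose,k):
    o,d=ray(u,v,pose,k);return o+d*(z-o[2])/d[2]
def cloud(d,pose,k):
    v,u=np.mgrid[:d.shape[0],:d.shape[1]]
    p=np.stack([(u-k[2])/k[0]*d,(v-k[3])/k[1]*d,d],-1)
    return p@pose[:3,:3].T+pose[:3,3]
def proj(p,pose,k):
    q=pose[:3,:3].T@(np.asarray(p,float)-pose[:3,3]);return k[0]*q[0]/q[2]+k[2],k[1]*q[1]/q[2]+k[3]
def blobs(m,amin=6):
    n,l,s,c=cv2.connectedComponentsWithStats(m.astype(np.uint8),connectivity=8)
    return [(i,s[i],c[i],l==i) for i in range(1,n) if s[i][4]>=amin]
E
python3 - <<'E'
from h import *
for n,(x,y,w,h) in {"scene0":(140,150,220,170),"top0":(220,90,220,170)}.items():
    im,d,P,k=load(n)
    cv2.imwrite(f"pics/{n}c.png",cv2.resize(im[y:y+h,x:x+w,::-1],None,fx=3.5,fy=3.5,interpolation=cv2.INTER_CUBIC))
    hsv=cv2.cvtColor(im,cv2.COLOR_RGB2HSV);C=cloud(d,P,k)
    H,S,V=cv2.split(hsv)
    ms={"red":((H<6)|(H>174))&(S>170)&(V>80),"blue":(H>100)&(H<122)&(S>70)&(V>60),"purple":(H>125)&(H<160)&(S>80),"turq":(H>80)&(H<98)&(S>90),"green":(H>50)&(H<78)&(S>120),
     "gray":(S<40)&(V>110)}
    for a,m in ms.items():
        for i,s,c,mm in blobs(m):
            if 140<c[0]<460 and 90<c[1]<330: print(n,a,s,np.round(c,1),np.round(np.median(C[mm],0)),C[mm][:,2].max().round())
E
```

```text
scene0 red [257 179   5  25  88] [258.6 190. ] [503. -60. 170.] 202.0
scene0 blue [202 187   9   4  21] [205.9 188.7] [ 455. -254.   73.] 80.0
scene0 purple [231 178  15  30 354] [237.9 192.5] [ 417. -168.   57.] 1049.0
scene0 turq [188 194  17  30 381] [195.8 208.8] [ 530. -249.   57.] 94.0
scene0 green [309 202  30  31 543] [322.9 218.4] [416. 100.  47.] 1049.0
scene0 green [207 265   4   4  13] [208.8 266.5] [776. -69. 145.] 149.0
scene0 green [276 273  36  37 718] [293.2 292.7] [705. 118.  48.] 1049.0
scene0 gray [144 110  14   8  57] [150.4 113.4] [ 222. -585.  118.] 1049.0
scene0 gray [184 142   7   6  26] [186.5 144.5] [ 276. -421.   70.] 74.0
scene0 gray [192 145  10   4  22] [196.4 146.6] [ 272. -385.   69.] 74.0
scene0 gray [177 149  10   5  25] [181.2 150.6] [ 311. -421.   70.] 76.0
scene0 gray [188 150   8   6  30] [191.5 152.7] [ 311. -384.   70.] 74.0
scene0 gray [176 151  28  13  94] [191.  158.3] [ 317. -380.   44.] 60.0
scene0 gray [255 207   5   5  15] [257.1 209.3] [511. -63. 103.] 108.0
scene0 gray [243 228   6   4  14] [245.5 229.4] [578. -67.  86.] 89.0
scene0 g
[... 346 characters left out ...]
turq [376 203  13  12  98] [382.6 208.4] [ 511. -259.   90.] 101.0
top0 green [247 143  27  28 319] [260.2 156.9] [671. 107.  50.] 1602.0
top0 green [250 236  29  28 320] [263.6 249.8] [386.  92.  50.] 1602.0
top0 gray [256 101  45   2  88] [278.  101.5] [866.  54.  20.] 1602.0
top0 gray [321 131   7   6  30] [324.  133.8] [723. -81. 135.] 141.0
top0 gray [455 146   3  39  50] [455.9 165.3] [ 652. -495.   50.] 57.0
top0 gray [310 181  20   4  26] [319.  182.7] [575. -66. 145.] 154.0
top0 gray [248 186  29  28 345] [262.1 199.7] [540. 100.  50.] 1602.0
top0 gray [316 190   5  18  64] [318.3 198. ] [538. -66. 103.] 1602.0
top0 gray [415 270  31  31 496] [430.1 285.3] [ 288. -398.   63.] 1602.0
```

View pics/scene0c.png

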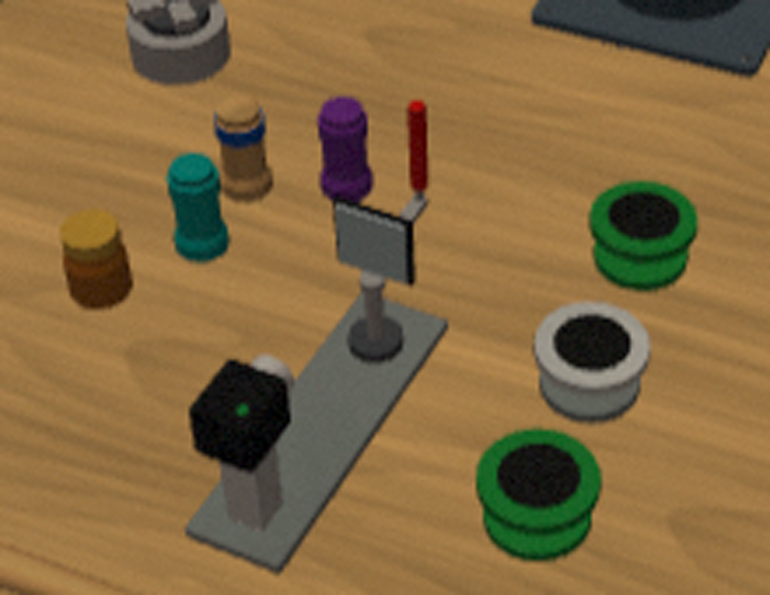

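View pics/top0c.png

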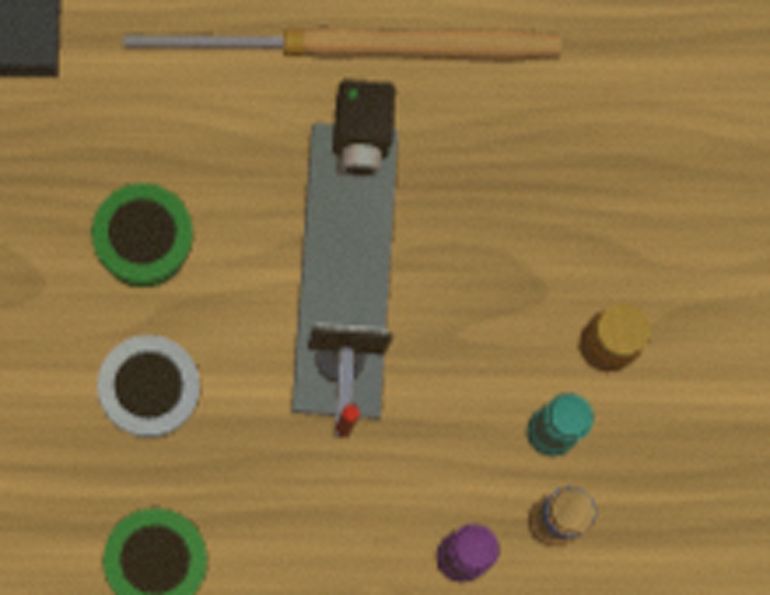

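Run:
```python
from h import *
im,d,P,k=load("top0");C=cloud(d,P,k)
print("work top",onplane(383.7,236.3,90,P,k))
m=(C[...,2]>83)&(C[...,2]<97)&(abs(C[...,0]-430)<30)&(abs(C[...,1]+258)<40)
v,u=np.nonzero(m);print("cloud",len(u),u.mean(),v.mean(),C[m].mean(0),onplane(u.mean(),v.mean(),90,P,k))
for i,s,c,mm in blobs((im.max(2)<70)&(np.hypot(np.mgrid[:420,:560][1]-262,np.mgrid[:420,:560][0]-200)<16),50): print("rubber",s,c,onplane(*c,50,P,k))
print("lens..post top", onplane(319.7,207.7,190,P,k))
ims,ds,Ps,ks=load("scene0");Cs=cloud(ds,Ps,ks)
for i,s,c,mm in blobs((ims.max(2)<60)&(np.hypot(np.mgrid[:420,:560][1]-309,np.mgrid[:420,:560][0]-249)<16),50): print("rubber s",s,c,onplane(*c,50,Ps,ks))
for p in [(430,-258,90),(430,-258,70),(540,100,50),(498,-64,199)]: print(p,proj(p,Ps,ks))
m=(Cs[...,2]>15)&(Cs[...,2]<97)&(abs(Cs[...,0]-435)<40)&(abs(Cs[...,1]+258)<35)
v,u=np.nonzero(m);print(len(u),u.min(),u.max(),v.min(),v.max(),u.mean())
# base plate rect
hsv=cv2.cvtColor(im,cv2.COLOR_RGB2HSV)
m=(C[...,2]<25)&(hsv[...,1]<60)&(abs(C[...,0]-620)<150)&(abs(C[...,1]+70)<60)
for i,s,c,mm in blobs(m,100):
  print("base",s,c,np.median(C[mm],0)); 
  pts=C[mm][:,:2].astype(np.float32);r=cv2.minAreaRect(pts);print(r)
```

```text
work top [ 428.22641075 -260.12727936   90.        ]
cloud 119 383.0504201680672 235.2941176470588 [ 431.3336073  -258.5289343    88.73958721] [ 431.17488662 -258.27510064   90.        ]
rubber [253 191  19  18 269] [261.83643123 199.51672862] [540.9660525 100.8316476  50.       ]
lens..post top [493.82016448 -63.99983505 190.        ]
rubber s [299 240  21  16 258] [308.79844961 247.49224806] [545.07424302 102.40288447  50.        ]
(430, -258, 90) (np.float64(208.13455089501684), np.float64(178.94592557896237))
(430, -258, 70) (np.float64(208.74252237587592), np.float64(184.1270576043109))
(540, 100, 50) (np.float64(308.5855597855315), np.float64(245.97854665930822))
(498, -64, 199) (np.float64(257.8479674877422), np.float64(179.50315730318272))
335 201 216 178 205 208.46268656716418
base [ 304  132   29   77 1367] [317.19604974 165.48427213] [664.81602939 -66.80802169  11.91225245]
((647.4268188476562, -73.88883209228516), (78.51026916503906, 248.00921630859375), 86.45769500732422)
base [320 191  10  19 132] [324.83333333 199.56818182] [549.77893766 -95.07422448  11.83499138]
((550.87109375, -93.33972930908203), (26.051000595092773, 56.28364181518555), 86.56633758544922)
```

```bash
cat > g.py <<'E'
from h import *
from cell import bot,get_image,get_calibration
from scipy.spatial.transform import Rotation as R
def snap(n,tag):
    c=get_calibration(n);im,d=get_image(n)
    np.savez(f"pics/{tag}.npz",im=im,d=d,pose=c["pose"],k=[c["fx"],c["fy"],c["cx"],c["cy"]])
    cv2.imwrite(f"pics/{tag}.png",im[...,::-1]);return im,d,c["pose"],[c["fx"],c["fy"],c["cx"],c["cy"]]
def go(target,jaw=None,s=None):
    """shift m in tool axes, turn deg (about tool z) so jaw line at world angle jaw (deg), tool straight down"""
    s=s or bot.read_state();r=R.from_quat(s["ee_rot"]);M=r.as_matrix()
    sh=M.T@(np.array(target)-s["eef_pos"])/1000
    out=[np.round(sh,4)]
    if jaw is not None:
        a=np.deg2rad(jaw)
        y=np.array([np.cos(a),np.sin(a),0]);
        if y@M[:,1]<0:y=-y
        z=np.array([0,0,-1.]);x=np.cross(y,z)
        out.append(np.round((r.inv()*R.from_matrix(np.stack([x,y,z],1))).as_rotvec(degrees=True),2))
    return out
E
python3 - <<'E'
from g import *
s=bot.read_state();c=get_calibration("wrist");M=R.from_quat(s["ee_rot"]).as_matrix()
print(bot.grip_point_offset,s["eef_pos"],M.round(3));print("cam in tool",(M.T@(c["pose"][:3,3]-s["eef_pos"])).round(1),(M.T@c["pose"][:3,:3]).round(3),c["fx"],c["cx"],c["cy"])
for t in [(541,101,300),(430,-259,260),(430,-259,200)]: print(go(t,56))
E
```

```text
18.700000000000003 [217.19713654 638.66753558 209.46043485] [[-0.947  0.322 -0.   ]
 [ 0.322  0.947 -0.001]
 [-0.    -0.001 -1.   ]]
cam in tool [  76.3   -1.  -163.8] [[ 0.001 -0.955 -0.296]
 [ 1.     0.001  0.   ]
 [ 0.    -0.296  0.955]] 328.90066032363546 274.42229961468666 208.44779703484926
[array([-0.4797, -0.4049, -0.0899]), array([-0.08,  0.02, 15.22])]
[array([-0.4905, -0.7814, -0.0494]), array([-0.08,  0.02, 15.22])]
[array([-0.4905, -0.7814,  0.0106]), array([-0.08,  0.02, 15.22])]
```

Call:
{"method": "apply_moves", "body": {"motion": [1,-0.04,-0.03,-0.03,0,0,2,1,-0.08,-0.06,-0.05,0,0,4,1,-0.125,-0.1,-0.07,0,0,6,1,-0.17,-0.14,-0.09,0,0,8,1,-0.215,-0.18,-0.09,0,0,10,1,-0.26,-0.22,-0.09,0,0,12,1,-0.305,-0.26,-0.09,0,0,14,1,-0.35,-0.3,-0.09,0,0,15]}}

```text
clock: 1.1
eef_pos: [452.6, 240.5, 300.1]
ee_rot: [0.291, 0.957, -0.0, -0.0]
wrist_force: [2.0, 0.2, 0.1]
grip_width: 0.999
```

Run:
```python
from g import *
print(bot.read_state()["eef_pos"],bot.read_state()["joint_positions"].round(2));print(go((520,75,300),56)); print(go((430,-259,260),56))
```

```text
[452.60556261 240.50369435 300.13323115] [-0.74  0.26  0.21  1.72 -0.06  1.17  0.47]
[array([-1.481e-01, -1.000e-01,  1.000e-04]), array([-0.  , -0.01,  0.18])]
[array([-0.2592, -0.4276,  0.0401]), array([-0.  , -0.01,  0.18])]
```

Call:
{"method": "apply_moves", "body": {"motion": [1,-0.025,-0.025,0,0,0,0,1,-0.05,-0.05,0,0,0,0,1,-0.075,-0.075,0,0,0,0,1,-0.1,-0.1,0,0,0,0,1,-0.125,-0.125,0,0,0,0,1,-0.145,-0.15,0,0,0,0,1,-0.16,-0.165,0,0,0,0,1,-0.16,-0.165,0,0,0,0]}}

```text
clock: 2.1
eef_pos: [493.2, 14.6, 300.1]
ee_rot: [0.292, 0.956, -0.0, -0.0]
wrist_force: [0.4, 0.5, -0.3]
grip_width: 1.0
```

Run:
```python
from g import *
print(bot.read_state()["eef_pos"],bot.read_state()["joint_vel"].round(3)); snap("wrist","w1"); print(go((430,-259,240),56))
```

```text
[493.2264526   14.62866783 300.06427114] [-0.031 -0.001 -0.039  0.001 -0.01   0.001 -0.029]
[array([-0.1008, -0.2636,  0.06  ]), array([-0.01, -0.03,  0.15])]
```

View pics/w1.png

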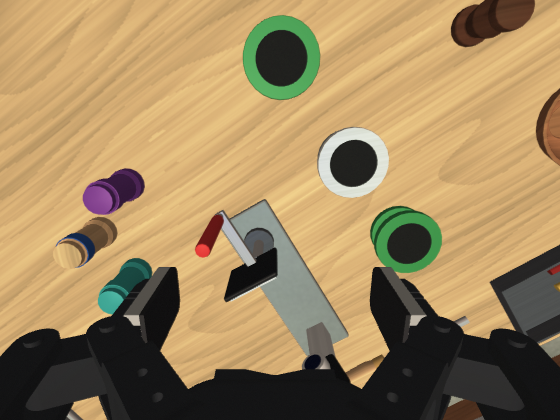

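```bash
python3 - <<'E'
from h import *
im,d,P,k=load("w1");C=cloud(d,P,k)
V,U=np.mgrid[:420,:560]
def disc(m,z,lab):
  for i,s,c,mm in blobs(m,200):
    cn=max(cv2.findContours(mm.astype(np.uint8),0,1)[0],key=len)[:,0,:].astype(float)
    w=np.array([onplane(u,v,z,P,k)[:2] for u,v in cn]);(cx,cy),a,_=cv2.fitEllipse(w.astype(np.float32));print(lab,round(cx,1),round(cy,1),np.round(a,1))
near=np.hypot(U-353,V-162)
disc((im.max(2)<75)&(near<34),50,"rubber")
disc(((im.min(2)>120)|(im.max(2)<75))&(np.abs(C[...,2]-50)<4)&(near<45),50,"alu")
m=(C[...,2]>84)&(C[...,2]<98)&(U<105)&(V>215)&(V<275)
disc(m,90,"work top");print(np.median(C[m],0))
m=(C[...,2]>10)&(C[...,2]<98)&(U<125)&(V>210)&(V<275);print(C[m].min(0),C[m].max(0))
hsv=cv2.cvtColor(im,cv2.COLOR_RGB2HSV);H,S,Vv=cv2.split(hsv)
m=((H<6)|(H>174))&(S>150)&(U<240)
for i,s,c,mm in blobs(m,50):print("red",s,c,C[mm].min(0).round(),C[mm].max(0).round());
t=m&(abs(C[...,2]-199)<3);print("post top",t.sum(),C[t].mean(0))
ax=m&(C[...,2]<190);
# base plate edges
b=(abs(C[...,2]-12)<4)&(U>200)&(U<360)&(V>190)&(S<70)
for i,s,c,mm in blobs(b,500):
  pts=np.array([onplane(u,v,12,P,k)[:2] for v,u in zip(*np.nonzero(mm))]).astype(np.float32);print("base",s,cv2.minAreaRect(pts),cv2.boxPoints(cv2.minAreaRect(pts)).round(1).tolist())
# mirror frame top
t=(abs(C[...,2]-152)<4)&(U>215)&(U<290)&(V>230)&(V<310)
print("mirtop",t.sum(),cv2.minAreaRect(C[t][:,:2].astype(np.float32)))
print("bench z",np.median(C[100:120,150:200,2]),"plate z",np.median(C[150:175,340:365,2]))
E
python3 -c "
import cv2
i=cv2.imread('pics/w1.png')[190:390,180:380];cv2.imwrite('pics/w1c.png',cv2.resize(i,(600,600),interpolation=2))"
```

```text
rubber 541.9 100.3 [57.6 57.7]
alu 541.8 99.8 [88.1 88.2]
work top 432.6 -256.8 [34.8 37. ]
[ 432.41508256 -257.53317013   88.61768861]
[ 405.52078178 -277.70759125   10.008782  ] [ 498.87338519 -176.46346929   91.19991841]
red [195 215  28  42 575] [208.78608696 236.51130435] [430. -70. 118.] [500.  56. 464.]
post top 175 [493.87721087 -63.30537756 198.79492623]
base [ 230  200  118  156 5451] ((657.6957397460938, -73.56954193115234), (79.3977279663086, 269.0750732421875), 86.3775634765625) [[520.9000244140625, -104.69999694824219], [789.5, -121.69999694824219], [794.5, -42.5], [525.9000244140625, -25.399999618530273]]
mirtop 460 ((548.312255859375, -56.70358657836914), (57.63928985595703, 84.68597412109375), 57.59215545654297)
bench z 0.11915045636919785 plate z 50.46583967835926
```

View pics/w1c.png

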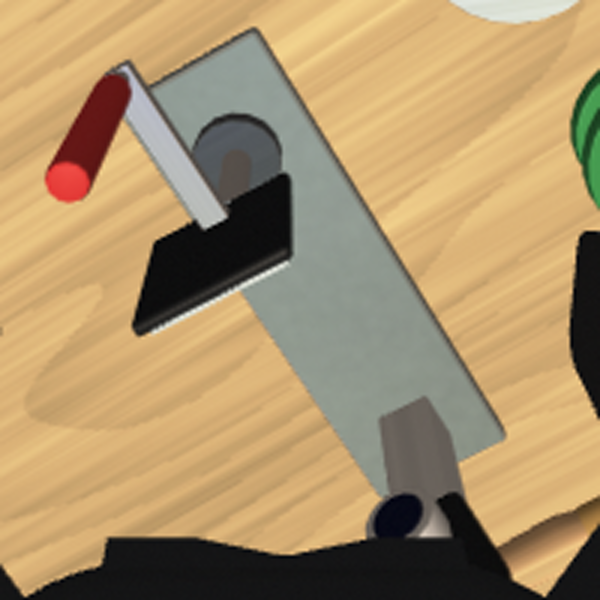

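Call:
{"method": "apply_moves", "body": {"motion": [1,-0.02,-0.04,0.0,0,0,0,1,-0.036,-0.085,0.0,0,0,0,1,-0.053,-0.13,0.01,0,0,0,1,-0.07,-0.175,0.025,0,0,0,1,-0.085,-0.215,0.045,0,0,0,1,-0.096,-0.245,0.055,0,0,0,1,-0.102,-0.261,0.06,0,0,0,1,-0.102,-0.261,0.06,0,0,0]}}

```text
clock: 3.15
eef_pos: [432.9, -257.2, 239.7]
ee_rot: [0.291, 0.957, 0.0, -0.001]
wrist_force: [0.0, 0.7, 0.1]
grip_width: 0.999
```

Run:
```python
from g import *
print(bot.read_state()["eef_pos"],bot.read_state()["joint_positions"].round(2)); im,d,P,k=snap("wrist","w2");C=cloud(d,P,k)
m=(C[...,2]>84)&(C[...,2]<96)&(np.hypot(C[...,0]-432,C[...,1]+257)<32)
for i,s,c,mm in blobs(m,200):
    cn=max(cv2.findContours(mm.astype(np.uint8),0,1)[0],key=len)[:,0,:]
    w=np.array([onplane(u,v,90,P,k)[:2] for u,v in cn]);print(s,c,cv2.fitEllipse(w.astype(np.float32)),np.mean(C[mm],0))
s=bot.read_state();print(s["eef_pos"],R.from_quat(s["ee_rot"]).as_matrix().round(4));print(go((432,-257.5,26),56))
```

```text
[ 432.86053243 -257.2499782   239.74780176] [ 0.12  0.32  0.45  1.85 -0.16  1.01  1.61]
[ 255  170   36   36 1011] [272.94164194 187.85262117] ((431.6827087402344, -259.48822021484375), (34.37678909301758, 35.0547981262207), 60.03318786621094) [ 431.77856582 -259.55151411   88.66376957]
[ 433.37560744 -256.34307902  239.97988287] [[-8.314e-01  5.556e-01 -5.000e-04]
 [ 5.556e-01  8.314e-01  7.000e-04]
 [ 8.000e-04  3.000e-04 -1.000e+00]]
[array([ 0.0003, -0.0018,  0.214 ]), array([ 0.02, -0.05,  0.25])]
```

View pics/w2.png

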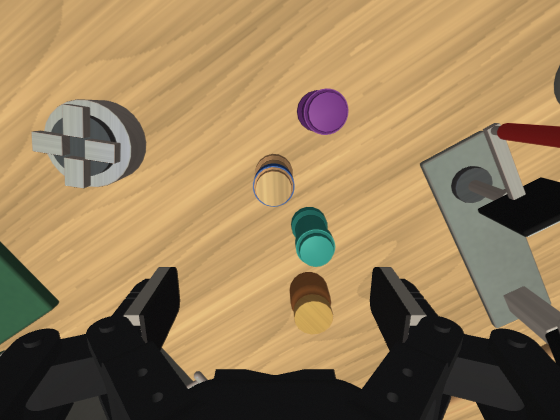

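Call:
{"method": "apply_moves", "body": {"motion": [1,0,-0.0035,0.03,0,0,0,1,0,-0.0035,0.07,0,0,0,1,0,-0.0035,0.11,0,0,0,1,0,-0.0035,0.15,0,0,0,1,0,-0.0035,0.18,0,0,0,1,0,-0.0035,0.2,0,0,0,1,0,-0.0035,0.21,0,0,0,1,0,-0.0035,0.213,0,0,0]}}

```text
clock: 4.2
eef_pos: [431.7, -259.4, 27.2]
ee_rot: [0.29, 0.957, 0.0, 0.0]
wrist_force: [0.1, -0.4, 0.5]
grip_width: 0.996
```

Call:
{"method": "apply_moves", "body": {"motion": [0,0,0,0,0,0,0,0,0,0,0,0,0,0,0,0,0,0,0,0,0,0,0,0,0,0,0,0,0,0,0,0,0,0,0,0,0,0,0,0,0,0,0,0,0,0,0,0,0,0,0,0,0,0,0,0], "squeeze": 35}}

```text
clock: 5.2
eef_pos: [431.7, -260.4, 27.9]
ee_rot: [0.291, 0.957, 0.0, 0.001]
wrist_force: [0.2, 1.3, 5.7]
grip_width: 0.466
```

Run:
```python
from g import *
s=bot.read_state();print(s["eef_pos"],s["grip_width"]*85,s["wrist_force"]);print(go((432,-257.5,26),56))
snap("wrist","w3")
```

```text
[ 431.6890908  -260.44864112   27.94270269] 39.63240081575874 [0.19308047 1.30919093 5.73981689]
[array([0.0014, 0.0026, 0.0019]), array([0.03, 0.08, 0.22])]
```

View pics/w3.png

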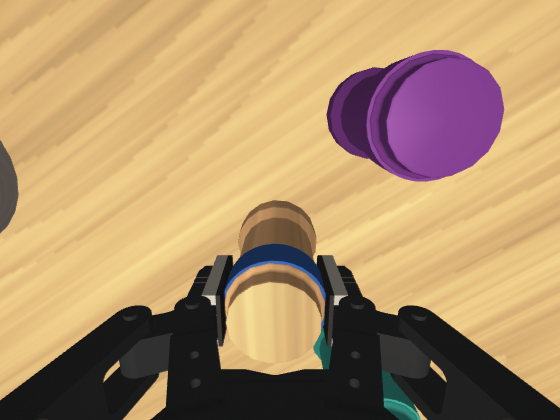

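Call:
{"method": "apply_moves", "body": {"motion": [0,0,0,-0.01,0,0,0,0,0,0,-0.035,0,0,0,0,0,0,-0.075,0,0,0,0,0,0,-0.12,0,0,0,0,0,0,-0.165,0,0,0,0,0,0,-0.205,0,0,0,0,0,0,-0.23,0,0,0,0,0,0,-0.24,0,0,0]}}

```text
clock: 6.25
eef_pos: [431.1, -260.6, 268.9]
ee_rot: [0.291, 0.957, -0.0, 0.001]
wrist_force: [0.4, -0.2, -1.8]
grip_width: 0.46
```

Run:
```python
from g import *
s=bot.read_state();print(s["eef_pos"],s["grip_width"]*85,s["wrist_force"]);print(go((541.8,100.2,s["eef_pos"][2]),56))
snap("wrist","w4")
```

```text
[ 431.05993719 -260.55916581  268.89851146] 39.11199298809251 [ 0.44828432 -0.19953223 -1.8092018 ]
[array([ 0.1086,  0.3614, -0.    ]), array([0.03, 0.12, 0.21])]
```

View pics/w4.png

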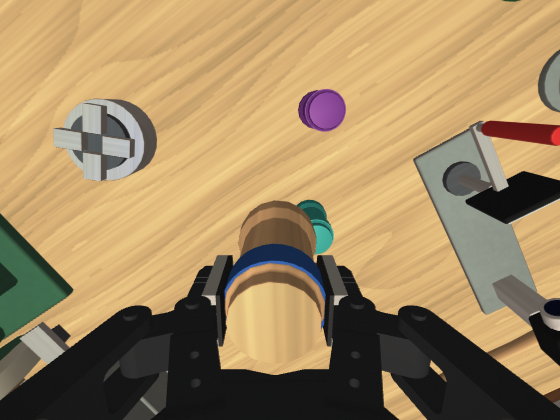

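Run:
```python
from g import *
im,d,P,k=load("w4");C=cloud(d,P,k);s=bot.read_state();M=R.from_quat(s["ee_rot"]).as_matrix()
T=(C-s["eef_pos"])@M
V,U=np.mgrid[:420,:560]
m=(U>226)&(U<324)&(V>200)&(V<365)&(d>50)&(abs(T[...,0])<40)&(T[...,2]<35)
for lo in range(-65,35,6):
    q=T[m&(T[...,2]>=lo)&(T[...,2]<lo+6)]
    if len(q)>8: print(lo,len(q),q[:,0].min().round(1),q[:,0].max().round(1),q[:,1].min().round(1),q[:,1].max().round(1))
```

```text
-65 6195 -18.8 17.9 -18.8 16.2
-59 751 -13.8 18.4 -18.7 17.2
-53 1665 -11.0 21.1 -20.0 18.8
-47 585 6.4 21.0 -20.9 19.0
-41 547 6.9 21.1 -21.5 19.7
-35 146 5.7 20.5 -22.3 20.6
-29 350 4.4 18.9 -22.6 21.1
-23 309 5.6 18.7 -17.8 17.2
-17 294 3.7 18.9 -17.9 18.1
-11 275 3.6 18.7 -18.1 18.3
-5 240 2.7 18.8 -17.6 18.8
1 331 -2.4 19.5 -19.3 20.2
7 802 -7.1 22.5 -21.7 22.6
13 273 -6.0 22.7 -22.5 22.8
19 180 4.9 22.7 -20.7 22.8
25 48 8.9 22.3 -20.3 20.5
```

Call:
{"method": "apply_moves", "body": {"motion": [0,0.008,0.025,0,0,0,0,0,0.024,0.08,0,0,0,0,0,0.041,0.135,0,0,0,0,0,0.057,0.19,0,0,0,0,0,0.074,0.245,0,0,0,0,0,0.09,0.3,0,0,0,0,0,0.103,0.343,0,0,0,0,0,0.1085,0.3615,0,0,0,0]}}

```text
clock: 7.3
eef_pos: [541.5, 103.6, 265.6]
ee_rot: [0.289, 0.957, -0.0, -0.001]
wrist_force: [0.5, -0.3, -2.3]
grip_width: 0.465
```

Run:
```python
from g import *
snap("scene","s5")
s=bot.read_state();print(s["eef_pos"],s["joint_vel"].round(3),s["grip_width"]*85,s["wrist_force"]);print(go((541.8,100.2,78),56))
```

```text
[541.90338353 104.97091335 265.60902874] [ 0.033 -0.022  0.021  0.032  0.004 -0.007  0.051] 39.45526241168609 [ 0.60541362  2.77707538 -2.41583576]
[array([-0.003 , -0.0039,  0.1876]), array([-0.04, -0.13,  0.48])]
```

Call:
{"method": "apply_moves", "body": {"motion": [0,0,-0.002,0.02,0,0,0,0,-0.002,-0.004,0.05,0,0,0,0,-0.002,-0.004,0.085,0,0,0,0,-0.002,-0.004,0.115,0,0,0,0,-0.002,-0.004,0.14,0,0,0,0,-0.002,-0.004,0.15,0,0,0,0,-0.002,-0.004,0.15,0,0,0,0,-0.002,-0.004,0.15,0,0,0]}}

```text
clock: 8.35
eef_pos: [541.9, 95.8, 118.1]
ee_rot: [0.291, 0.957, 0.0, 0.001]
wrist_force: [0.1, -0.8, -2.5]
grip_width: 0.464
```

Run:
```python
from g import *
im,d,P,k=snap("wrist","w6")
s=bot.read_state();print(s["eef_pos"],s["joint_vel"].round(3),s["grip_width"]*85,s["wrist_force"]);print(go((541.8,100.2,78),56))
```

```text
[541.92547953  95.91671044 118.17384068] [-0.002 -0.001 -0.003  0.001 -0.002 -0.004 -0.   ] 39.70456189210426 [-0.00406187 -0.11462965 -1.46142724]
[array([0.0025, 0.0034, 0.0402]), array([0.07, 0.06, 0.2 ])]
```

View pics/w6.png

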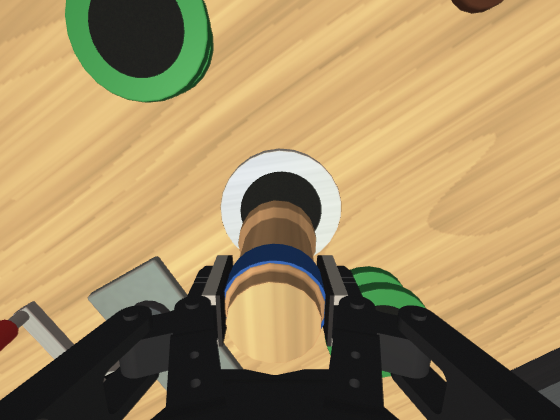

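Run:
```python
from g import *
im,d,P,k=load("w6")
V,U=np.mgrid[:420,:560]
m=((im.min(2)>150)&(im.max(2).astype(int)-im.min(2)<40)&(U>210)&(U<350)&(V<275)&(V>140)).astype(np.uint8)
cn=max(cv2.findContours(m,0,1)[0],key=len)[:,0,:]
w=np.array([onplane(u,v,50,P,k)[:2] for u,v in cn]);
from scipy.optimize import least_squares
r0=np.hypot(*(w-[541.8,100.2]).T);w=w[(r0>39)&(r0<50)]
f=least_squares(lambda p:np.hypot(w[:,0]-p[0],w[:,1]-p[1])-p[2],[541,100,45],loss="soft_l1");print(f.x,len(w))
```

```text
[541.78188951 100.08428803  43.83171087] 272
```

Call:
{"method": "apply_moves", "body": {"motion": [0,0.0025,0.0034,0.0,0,0,0,0,0.0025,0.0034,0.01,0,0,0,0,0.0025,0.0034,0.02,0,0,0,0,0.0025,0.0034,0.03,0,0,0,0,0.0025,0.0034,0.035,0,0,0,0,0.0025,0.0034,0.038,0,0,0,0,0.0025,0.0034,0.04,0,0,0,0,0.0025,0.0034,0.04,0,0,0]}}

```text
clock: 9.4
eef_pos: [541.5, 100.1, 78.0]
ee_rot: [0.291, 0.957, 0.0, 0.0]
wrist_force: [-1.6, -0.4, 5.4]
grip_width: 0.463
```

Run:
```python
from g import *
im,d,P,k=snap("scene","s7")
s=bot.read_state();print(s["eef_pos"],s["joint_vel"].round(3),s["wrist_force"]);print(go((541.8,100.1,77),56))
cv2.imwrite("pics/s7c.png",cv2.resize(im[130:330,200:400,::-1],(600,600),interpolation=2))
```

```text
[541.4841121  100.06518546  77.96510122] [ 0.     0.     0.001  0.001 -0.    -0.002 -0.002] [-1.28346931  0.04262536  5.2258582 ]
[array([-0.0002,  0.0002,  0.001 ]), array([0.04, 0.04, 0.2 ])]
```

View pics/s7c.png

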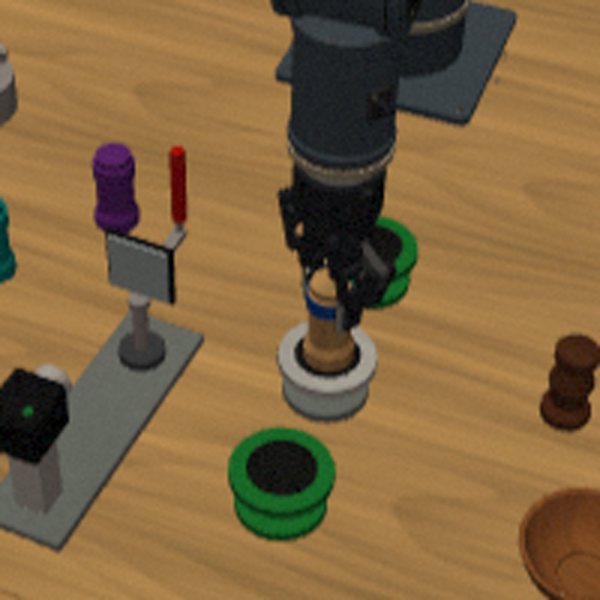

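Call:
{"method": "apply_moves", "body": {"motion": [0.5,0,0,0,0,0,0,0.55,0,0,0,0,0,0,0.7,0,0,0,0,0,0,0.9,0,0,0,0,0,0,1,0,0,0,0,0,0,1,0,0,0,0,0,0,1,0,0,-0.005,0,0,0,1,0,0,-0.01,0,0,0]}}

```text
clock: 10.45
eef_pos: [541.2, 100.3, 87.6]
ee_rot: [0.291, 0.957, 0.0, 0.0]
wrist_force: [-0.6, 0.3, 0.6]
grip_width: 1.002
```

Call:
{"method": "apply_moves", "body": {"motion": [1,0,0,-0.02,0,0,0,1,0,0,-0.05,0,0,0,1,0,0,-0.085,0,0,0,1,0,0,-0.125,0,0,0,1,0,0,-0.16,0,0,0,1,0,0,-0.18,0,0,0,1,0,0,-0.19,0,0,0,1,0,0,-0.19,0,0,0]}}

```text
clock: 11.45
eef_pos: [541.2, 100.3, 277.5]
ee_rot: [0.291, 0.957, 0.0, 0.0]
wrist_force: [-0.1, -0.4, -0.4]
grip_width: 1.002
```

Run:
```python
from g import *
im,d,P,k=snap("wrist","w8");C=cloud(d,P,k)
s=bot.read_state();print(s["eef_pos"],s["joint_positions"].round(2),s["wrist_force"])
m=(C[...,2]>132)&(C[...,2]<146)&(np.hypot(C[...,0]-542,C[...,1]-100)<32)
for i,q,c,mm in blobs(m,200):
    cn=max(cv2.findContours(mm.astype(np.uint8),0,1)[0],key=len)[:,0,:]
    w=np.array([onplane(u,v,140,P,k)[:2] for u,v in cn]);print(q,c,cv2.fitEllipse(w.astype(np.float32)),np.mean(C[mm],0))
```

```text
[540.85293433 100.24788803 276.7416408 ] [-0.51  0.35  0.34  1.67 -0.13  1.14  0.85] [-0.33354764 -0.13203751 -0.03521805]
[ 258  171   37   38 1097] [276.16134913 189.87420237] ((541.12646484375, 101.11139678955078), (34.33132553100586, 35.62032699584961), 58.8140983581543) [541.24149195 101.05029727 138.5864915 ]
```

View pics/w8.png

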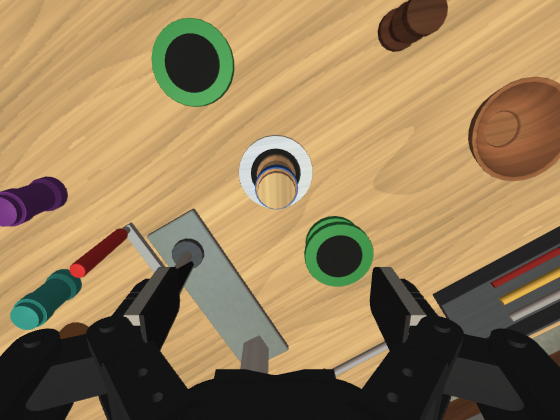

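Run:
```python
from g import *
print(go((494,-63.5,272),56))
```

```text
[array([-0.0521, -0.1622,  0.0048]), array([-0.02, -0.02,  0.22])]
```

Call:
{"method": "apply_moves", "body": {"motion": [1,-0.005,-0.015,-0.01,0,0,0,1,-0.014,-0.045,-0.02,0,0,0,1,-0.024,-0.075,-0.02,0,0,0,1,-0.034,-0.105,-0.015,0,0,0,1,-0.042,-0.132,-0.005,0,0,0,1,-0.048,-0.15,0,0,0,0,1,-0.052,-0.162,0.005,0,0,0,1,-0.052,-0.162,0.005,0,0,0]}}

```text
clock: 12.5
eef_pos: [493.7, -64.4, 272.0]
ee_rot: [0.291, 0.957, -0.0, -0.0]
wrist_force: [0.6, 0.8, 0.4]
grip_width: 0.999
```

Run:
```python
from g import *
im,d,P,k=snap("wrist","w9");C=cloud(d,P,k)
s=bot.read_state();print(s["eef_pos"],s["joint_vel"].round(3),s["joint_positions"].round(2))
H,S,Vv=cv2.split(cv2.cvtColor(im,cv2.COLOR_RGB2HSV))
V,U=np.mgrid[:420,:560]
m=((H<6)|(H>174))&(S>150)&(np.hypot(C[...,0]-494,C[...,1]+63)<30)
t=m&(abs(C[...,2]-199)<4);v,u=np.nonzero(t);print("post top",t.sum(),C[t].mean(0),onplane(u.mean(),v.mean(),199,P,k))
t=(abs(C[...,2]-153)<3)&(abs(C[...,0]-572)<25)&(abs(C[...,1]+68)<45)
pts=np.array([onplane(u,v,153,P,k)[:2] for v,u in zip(*np.nonzero(t))]).astype(np.float32)
print("mir",len(pts),cv2.minAreaRect(pts),pts.mean(0))
b=(abs(C[...,2]-12)<4)&(S<70)&(C[...,0]>500)&(C[...,0]<820)&(abs(C[...,1]+70)<70)
for i,q,c,mm in blobs(b,500):
  p=np.array([onplane(u,v,12,P,k)[:2] for v,u in zip(*np.nonzero(mm))]).astype(np.float32);print("base",q,cv2.minAreaRect(p),cv2.boxPoints(cv2.minAreaRect(p)).round(1).tolist())
```

```text
[494.18482792 -63.33839942 272.18458155] [-0.016  0.002 -0.014 -0.01  -0.002  0.002 -0.005] [-0.27  0.27  0.4   1.8  -0.12  1.09  1.15]
post top 247 [493.52757947 -64.0258968  198.69127782] [493.43825969 -63.9664705  199.        ]
mir 434 ((567.8368530273438, -68.7625961303711), (65.15393829345703, 8.712400436401367), 86.15767669677734) [567.2154  -68.30042]
base [ 286  173   86  173 4834] ((657.527099609375, -74.43658447265625), (78.57471466064453, 268.9414978027344), 86.42276763916016) [[520.9000244140625, -105.30000305175781], [789.2999877929688, -122.0], [794.2000122070312, -43.599998474121094], [525.7999877929688, -26.799999237060547]]
```

View pics/w9.png

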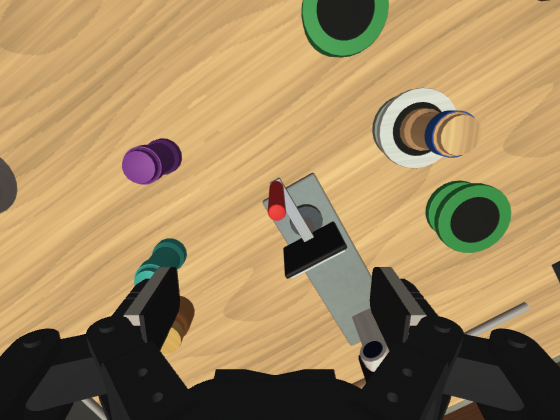

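Run:
```python
from g import *
print(bot.read_state()["eef_pos"],go((493.6,-63.9,157),56))
```

```text
[494.18482792 -63.33839942 272.18458155] [array([ 1.000e-04, -8.000e-04,  1.152e-01]), array([-0.  , -0.02,  0.19])]
```

Call:
{"method": "apply_moves", "body": {"motion": [1,0,-0.001,0.015,0,0,0,1,0,-0.001,0.035,0,0,0,1,0,-0.001,0.055,0,0,0,1,0,-0.001,0.075,0,0,0,1,0,-0.001,0.092,0,0,0,1,0,-0.001,0.105,0,0,0,1,0,-0.001,0.112,0,0,0,1,0,-0.001,0.114,0,0,0]}}

```text
clock: 13.55
eef_pos: [493.8, -64.0, 158.1]
ee_rot: [0.29, 0.957, -0.0, -0.0]
wrist_force: [0.0, -0.2, 0.2]
grip_width: 1.001
```

Call:
{"method": "apply_moves", "body": {"motion": [0.3,0,0,0,0,0,0,0.2,0,0,0,0,0,0,0.1,0,0,0,0,0,0,0,0,0,0,0,0,0,0,0,0,0,0,0,0,0,0,0,0,0,0,0,0,0,0,0,0,0,0,0,0,0,0,0,0,0], "squeeze": 40}}

```text
clock: 14.55
eef_pos: [493.9, -64.1, 158.3]
ee_rot: [0.291, 0.957, 0.0, 0.0]
wrist_force: [0.5, 0.7, 4.0]
grip_width: 0.144
```

Run:
```python
from g import *
im,d,P,k=snap("wrist","w10")
s=bot.read_state();print(s["eef_pos"],s["grip_width"]*85,s["wrist_force"])
t0=s["eef_pos"];M=R.from_quat(s["ee_rot"]).as_matrix()
rel=80*np.array([np.cos(np.deg2rad(176.4)),np.sin(np.deg2rad(176.4)),0])
for i in range(1,17):
    a=np.deg2rad(52.05*i/16);r=R.from_euler('z',a).apply(rel);print(i,np.round(M.T@(r-rel)/1000,4),np.round(t0+r-rel,1))
```

```text
[493.82209038 -64.12006147 158.33502589] 12.372282299420364 [-0.04785582  0.85685425  4.93718339]
1 [-0.0024 -0.0039 -0.    ] [493.7 -68.7 158.3]
2 [-0.005  -0.0076 -0.    ] [493.8 -73.2 158.3]
3 [-0.0078 -0.0111 -0.    ] [494.1 -77.7 158.3]
4 [-0.0108 -0.0145 -0.    ] [494.7 -82.2 158.3]
5 [-0.014  -0.0178  0.    ] [495.6 -86.7 158.3]
6 [-0.0174 -0.0208  0.    ] [496.7 -91.1 158.3]
7 [-0.021  -0.0236  0.    ] [498.1 -95.4 158.3]
8 [-0.0247 -0.0263  0.    ] [499.7 -99.7 158.3]
9 [-0.0285 -0.0287  0.    ] [ 501.6 -103.8  158.3]
10 [-0.0325 -0.0309  0.    ] [ 503.6 -107.8  158.3]
11 [-0.0366 -0.0328  0.    ] [ 506.  -111.8  158.3]
12 [-0.0408 -0.0346  0.    ] [ 508.5 -115.5  158.3]
13 [-0.0451 -0.0361  0.    ] [ 511.2 -119.2  158.3]
14 [-0.0494 -0.0373  0.    ] [ 514.2 -122.6  158.3]
15 [-0.0539 -0.0383  0.    ] [ 517.3 -125.9  158.3]
16 [-0.0583 -0.039   0.    ] [ 520.6 -129.   158.3]
```

View pics/w10.png

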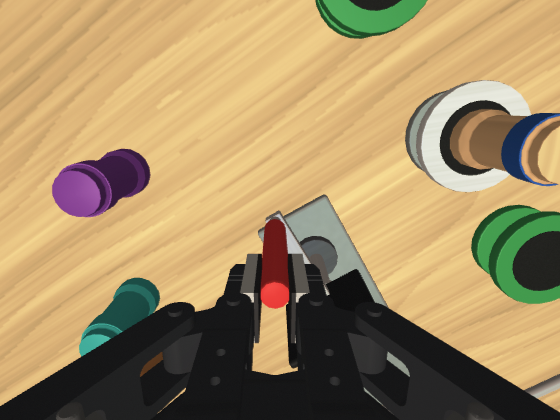

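Call:
{"method": "apply_moves", "body": {"motion": [0,-0.0024,-0.0039,0,0,0,0,0,-0.005,-0.0076,0,0,0,0,0,-0.0078,-0.0111,0,0,0,0,0,-0.0108,-0.0145,0,0,0,0,0,-0.014,-0.0178,0,0,0,0,0,-0.0174,-0.0208,0,0,0,0,0,-0.021,-0.0236,0,0,0,0,0,-0.0247,-0.0263,0,0,0,0]}}

```text
clock: 15.6
eef_pos: [499.9, -99.9, 158.2]
ee_rot: [0.29, 0.957, 0.0, 0.0]
wrist_force: [2.3, 2.7, 4.4]
grip_width: 0.144
```

Run:
```python
from g import *
im,d,P,k=snap("wrist","w11")
s=bot.read_state();print(s["eef_pos"],s["grip_width"]*85,s["wrist_force"])
M=R.from_quat(s["ee_rot"]).as_matrix()
for i in range(9,17): 
    a=np.deg2rad(176.4+52.05*i/16);p=np.array([573.4+80*np.cos(a)+.2,-69.1+80*np.sin(a),158.3]);print(i,(M.T@(p-s["eef_pos"])/1000).round(4))
```

```text
[ 500.19476384 -100.44767664  158.29177111] 12.207021037697363 [1.77244117 1.77363654 3.94346429]
9 [-0.0029 -0.002  -0.    ]
10 [-0.0069 -0.0042 -0.    ]
11 [-0.011  -0.0062 -0.    ]
12 [-0.0152 -0.0079  0.    ]
13 [-0.0195 -0.0094  0.    ]
14 [-0.0239 -0.0107  0.    ]
15 [-0.0283 -0.0116  0.    ]
16 [-0.0328 -0.0124  0.    ]
```

View pics/w11.png

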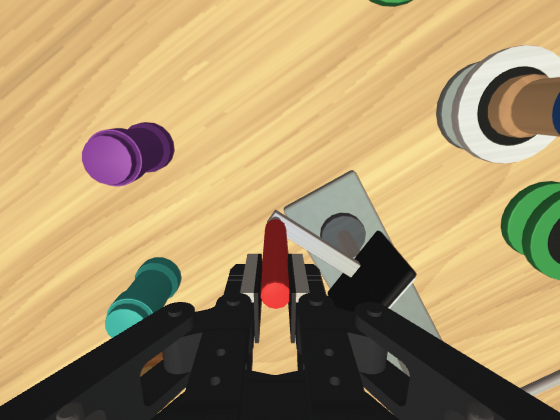

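Call:
{"method": "apply_moves", "body": {"motion": [0,-0.0038,-0.0024,0,0,0,0,0,-0.0078,-0.0046,0,0,0,0,0,-0.012,-0.0066,0,0,0,0,0,-0.0165,-0.0085,0,0,0,0,0,-0.021,-0.01,0,0,0,0,0,-0.0255,-0.0112,0,0,0,0,0,-0.03,-0.012,0,0,0,0,0,-0.0335,-0.0126,0,0,0,0]}}

```text
clock: 16.65
eef_pos: [520.5, -128.6, 158.1]
ee_rot: [0.29, 0.957, 0.0, -0.0]
wrist_force: [2.0, 5.5, 5.1]
grip_width: 0.147
```

Call:
{"method": "apply_moves", "body": {"motion": [0,0,0,0,0,0,0,0,0,0,0,0,0,0,0,0,0,0,0,0,0,0,0,0,0,0,0,0,0,0,0,0,0,0,0,0,0,0,0,0,0,0,0,0,0,0,0,0,0,0,0,0,0,0,0,0]}}

```text
clock: 17.65
eef_pos: [520.4, -128.5, 158.2]
ee_rot: [0.29, 0.957, 0.0, -0.0]
wrist_force: [1.3, 4.7, 5.3]
grip_width: 0.141
```

Run:
```python
from g import *
im,d,P,k=snap("wrist","w12");C=cloud(d,P,k)
s=bot.read_state();print(s["eef_pos"],s["grip_width"]*85,s["wrist_force"],s["joint_vel"].round(4))
H,S,Vv=cv2.split(cv2.cvtColor(im,cv2.COLOR_RGB2HSV))
m=((H<6)|(H>174))&(S>150)&(abs(C[...,2]-199)<4)&(np.hypot(C[...,0]-520,C[...,1]+129)<25)
v,u=np.nonzero(m)
pt=onplane(u.mean(),v.mean(),199,P,k);print("post",pt)
t=(abs(C[...,2]-153)<3)&(np.hypot(C[...,0]-571,C[...,1]+71)<45)
pts=np.array([onplane(u,v,153,P,k)[:2] for v,u in zip(*np.nonzero(t))]).astype(np.float32)
print("mir",len(pts),cv2.minAreaRect(pts))
for q in (pt,s["eef_pos"]):
  a=np.rad2deg(np.arctan2(-69.1-q[1],573.2-q[0]));print("normal",a,"th",a+3.6,"radius",np.hypot(573.2-q[0],-69.1-q[1]))
im,d,P,k=snap("top","t12");cv2.imwrite("pics/t12c.png",cv2.resize(im[90:260,220:440,::-1],None,fx=3.5,fy=3.5,interpolation=2))
im,d,P,k=snap("scene","s12");cv2.imwrite("pics/s12c.png",cv2.resize(im[130:330,160:400,::-1],None,fx=3,fy=3,interpolation=2))
```

```text
[ 520.35373335 -128.51743254  158.13556197] 12.626119811676574 [1.27363502 4.13656683 6.10512656] [-0.0008 -0.0002 -0.0015  0.0016  0.001  -0.      0.0003]
post [ 519.43068492 -128.72925582  199.        ]
mir 1156 ((568.2054443359375, -73.00788116455078), (8.690714836120605, 62.751182556152344), 48.72686767578125)
normal 47.95816330767442 th 51.55816330767442 radius 80.29188871725871
normal 48.34988936729214 th 51.949889367292144 radius 79.51829467826401
```

View pics/w12.png

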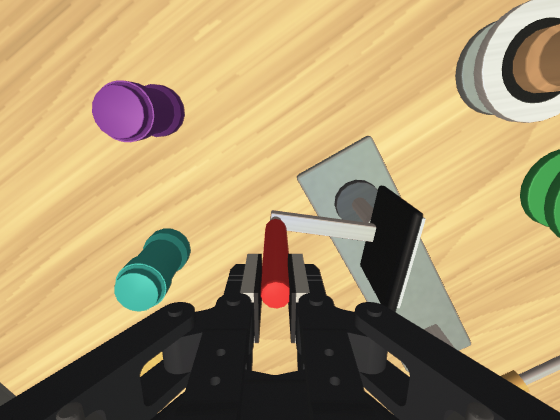

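View pics/s12c.png

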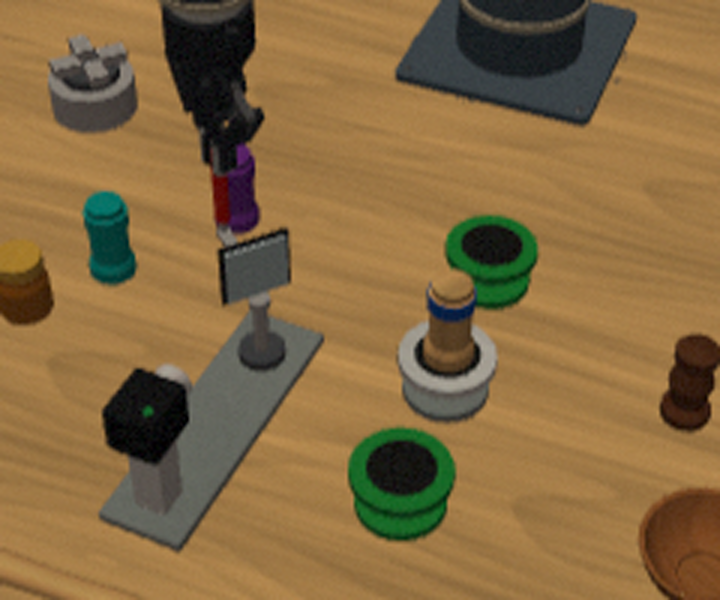

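View pics/t12c.png

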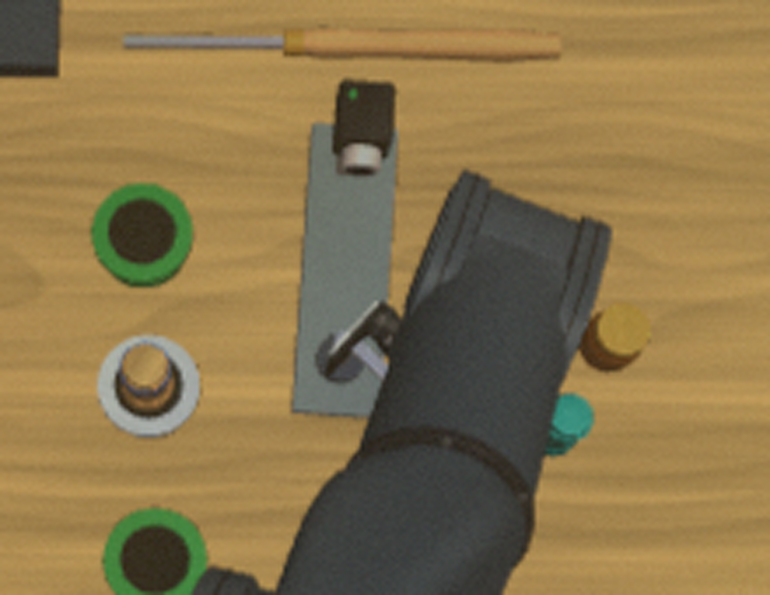

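Run:
```python
from h import *
for n in ("w9","w12","s12","scene0"):
    im,d,P,k=load(n);C=cloud(d,P,k)
    c=[568,-69] if n in("w9","scene0") else [569,-73]
    m=(C[...,2]>95)&(C[...,2]<146)&(np.hypot(C[...,0]-c[0],C[...,1]-c[1])<36)&((im.max(2)<60) if n[0]=="w" else (im.max(2)>70))
    p=C[m];a0=np.deg2rad(-3.7 if n in("w9","scene0") else 48.4)
    nn=np.array([np.cos(a0),np.sin(a0)]);dd=(p[:,:2]-c)@nn
    # refine: fit n.xy = const  via line fit across xy
    keep=abs(dd-np.median(dd))<3
    vx,vy,x0,y0=cv2.fitLine(p[keep][:,:2].astype(np.float32),cv2.DIST_HUBER,0,.01,.01).ravel()
    print(n,keep.sum(),np.median(dd),"normal deg",(np.rad2deg(np.arctan2(-vx,vy))+90)%180-90, x0,y0)
```

```text
w9 1196 -2.7628583453065856 normal deg -3.684578 565.31976 -67.848434
w12 2897 -3.0462041721141464 normal deg 48.263336 569.11523 -77.19022
s12 254 9.85059802568341 normal deg 48.65277 577.93915 -67.81581
scene0 248 9.147241730298434 normal deg -4.448189 577.332 -66.89045
```

```bash
python3 -c "
from cell import bot
s=bot.read_state();print(s['clock'],s['eef_pos'],s['grip_width']);print(bot.close_job())"
```

```text
17.8 [ 520.33040592 -128.50397552  158.133249  ] 0.14657392394324675
the job is handed in; nothing more can be done
None
```

The turned piece with the blue band stands upright on the faceplate stand, released. The arm is still holding the mirror by its red post, swung about 52° against its spring. I handed the job in at 17.8 s; the hand-in reports no verdict.

- **Placing:** after release I measured the piece's top at (541.1, 101.1) mm, against a stand centre of (541.8, 100.1) mm, so it is about 1 mm off centre.
- **Mirror angle:** the glass normal should lie at about 48.4° in the world frame for the band to appear in the middle. The readings spread slightly:

| How measured | Normal (deg) |
|---|---|
| Post seen in the wrist image | 48.0 |
| Plane fitted to the mirror's back | 48.3 |
| Tool position | 48.35 |
| Scene-camera depth | 48.65 |
| Mirror's top edge | 48.7 |

- **Uncertainty:** pivot and band positions are known to about 1 mm, which adds roughly 0.5° to the mirror angle. I could not look through the bench camera, so the band being centred rests on this geometry.
- **Forces and surroundings:** the readings I took of the wrist force stayed below 8 N. In the final pictures the nearby bystanders looked unmoved; I compared them only by eye. The sanding block was outside those cropped views and I did not check it again.

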